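# Sort the test leavings into their trays

### The arm

A 7-joint arm with a two-finger parallel gripper is mounted at the origin on the work surface. World frame = base frame: x ahead of the robot, y to its left, z up, the work surface at z = 0. Lengths are in m, angles in rad, forces in N, time in s.
With the tool pointing down it reaches from about 0.4 to 0.9 m from the base axis. Payload 5.5 kg.
Tool frame: the origin (TCP) lies at the very end of the fingers, on their centre line; the grasp point (between the pads) lies 19 mm behind it (env.grip_depth is the distance from the TCP to the grasp point, in m); z points along the fingers, y is the line along which they close (so a half turn about z gives the same grasp; the last joint's range is limited). The gripper opens to 85 mm and grips with 20 to 120 N. Pads are 22 mm wide; open, the fingers measure 114 mm over their backs; the gripper's body (76 mm by 85 mm) begins 54 mm behind the grasp point. The pads swing forward as they close: fully open they stand 13 mm farther back than shut.
Start: joints at [-0.932, 0.501, -0.427, 1.55, 0.221, 1.138, -0.21], TCP at [0.239, 0.605, 0.231] pointing down, gripper open.
Joint ranges: [-2.88, 2.88], [-0.31, 2.03], [-1.54, 1.56], [0.2, 2.42], [-1.41, 4.55], [0.19, 2.02], [-2.57, 2.57]. Speed limits (rad/s): [2.57, 2.57, 3.14, 3.14, 3.14, 3.14, 3.14].

### API

Orientations are given as a rotation vector (axis times angle).
In Python, from rig import env, solve_ik, vision, job gives the robot as it stands. The module is installed in compiled form; this text tells all that it offers. Calls block until the motion is done:
- env.move_ptp(position, orientation): joint-space move of the TCP to a pose.
- env.move_straight(position, rate=0.15, orientation=None, max_force=None): straight line of the TCP; orientation=None keeps the orientation; rate is the mean speed in m/s. With max_force (N) it stops when the force on the tool has changed by that much, and returns True; else False.
- env.move_j(angles): joint-space move.
- env.gripper_to(opening, grip_force=None): opening from 0.0 (shut) to 1.0 (fully open); grip_force is the grip in N (None keeps the last); returns when the fingers have stopped.
- env.dwell(seconds).
- solve_ik(position, orientation): joint angles nearest the present ones, or None.
- env.get_state(): the state.
- vision.camera(name): name is "scene" or "top" or "wrist"; returns (picture, depth): 400x640x3 uint8, blue, green, red; 400x640 float32, m along the optical axis (not along the pixel's ray), 0 where there is no reading.
- vision.camera_model(name): a dict with "fov_y" (degrees; the focal length in pixels is half the picture's height over the tangent of half this angle, whatever the lens; pixels are square), "cx", "cy" (the principal point, pixels), "extrinsics" (4x4, takes a point from camera to world coordinates). Camera axes: x right, y down, z forward; pixel columns grow to the right and rows downward; lengths in m; the calibration is good to about 2 mm. A picture is of the moment at which its call begins: read the wrist's pose just before it. camera_model takes no time and is no camera call; for the wrist camera it gives the pose at the moment of the call.
A pose or a line that the arm cannot do raises env.PlanningError and nothing moves.
- job.finish_job(): hands the job in; it is judged then, once.
The state is a dict: "clock": time; "joint_positions": joint angles; "joint_vel": joint speeds; "joint_torque": joint torques, N m; "eef_pos": TCP position; "orientation": TCP orientation; "force": force on the tool from outside, world axes, zero at the start; "moment": the same for the moment, N m; "grip_width": opening from 0.0 (shut) to 1.0 (fully open); "grasp_force": force on a finger pad.
Only numpy, scipy, OpenCV 4.12 (cv2) and the standard library are available. Lean on these libraries where they do the work, as an engineer would, in place of code of your own. Each camera call takes 0.05 s, during which the arm holds its last target. There are 200 camera calls.

### The job

Tidy up after the test session: put the two white sample pots (green lid, red lid) in the blue tray and the two metal test cylinders (copper, steel) in the yellow tray, one to a bay and standing upright, and lay the black battery pack flat, blue label up, in the grey tray. It does not matter which bay of its tray a pot or cylinder gets. Leave the roll of tape and the orange tape measure where they are.

Things in the scene. Friction and masses are not known exactly. Their poses are not given: they have to be found in the camera images.
- green_pot_mid (a point): white plastic sample pot with a ribbed green screw lid, 42 mm diameter (43 mm over the lid's ribs, which are only for show), 58 mm tall, standing upright on the bench. The point is its centre, half-way up, 29 mm above its underside. About 90 g; z is its axis, up.
- red_pot_mid (a point): white plastic sample pot with a ribbed red screw lid, same size and mass as the green one; the point is its centre, 29 mm above its underside; z up.
- copper_cyl_mid (a point): solid copper-coloured metal test cylinder, 30 mm diameter, 56 mm tall, standing upright on the bench. The point is its centre, 28 mm above its underside. About 350 g; z is its axis, up.
- steel_cyl_mid (a point): solid silver-grey steel test cylinder, 30 mm diameter, 56 mm tall, standing upright on the bench; the point is its centre, 28 mm above its underside. About 310 g; z up.
- battery_mid (a point): black block-shaped battery pack with a blue label and three brass contacts on top, lying flat on the bench: 60 mm along its x, 34 mm along its y, 30 mm high. The point is its centre, 15 mm above its underside; z up. About 120 g.
- blue_tray: blue open plastic tray for the sample pots, fixed to the bench, 160 x 110 mm outside (long side along its x axis) and 22 mm high, walls and floor 4 mm thick. A 4 mm thick divider as high as the walls, across the tray at its x = 0, makes two equal bays of 74 mm (x) by 102 mm (y); the bay centres are at x = -39 mm and x = +39 mm, y = 0. Origin: centre of the underside, on the bench; z up.
- yellow_tray: yellow open plastic tray for the test cylinders, fixed to the bench, 160 x 110 mm outside (long side along its x axis) and 22 mm high, walls and floor 4 mm thick. A 4 mm thick divider as high as the walls, across the tray at its x = 0, makes two equal bays of 74 mm (x) by 102 mm (y); the bay centres are at x = -39 mm and x = +39 mm, y = 0. Origin: centre of the underside, on the bench; z up.
- grey_tray: grey open plastic tray for the battery pack, fixed to the bench, without divider, 100 mm (along its x) x 110 mm (along its y) outside and 22 mm high, walls and floor 4 mm thick, so 92 x 102 mm inside. Origin: centre of the underside, on the bench; z up.
- tape_roll: small loose roll of pale tape lying flat, 50 mm outer and 32 mm inner diameter, 19 mm high; not to be disturbed. Origin: centre of its underside.
- tape_measure: loose orange pocket tape measure with a black disc on top, 48 x 42 x 26 mm high, with a small steel tab sticking 4 mm out at one end (+x); not to be disturbed. Origin: centre of its underside.
Not all that is in view belongs to the job. Several things have the shape of the yellow_tray; the one meant has the colours described above.

How it is judged:
By the outcome, as a careful person would: the job done as asked, in the order asked, and still so for the second after the job is handed in, with the robot touching nothing.
It also fails if it takes over 125 s, if anything falls off the work surface, if the arm or the gripper's body presses on something with over 40 N, if the wrist force passes 120 N, or if a joint passes its speed limit or range.

## Working session

There is one attempt and no reset: what is moved stays moved. The work goes in short steps, each a Python script; the robot and the scene stay as the last script left them, time stands still between calls to the robot, and variables do not carry over. Pictures are saved under pics/ and viewed, at most 14 in all, crops included, and the job is handed in when it is done.

```bash
mkdir -p pics; ls; python3 - <<'E'
from rig import env, vision
import cv2, numpy as np
for n in ("top","scene"):
    p,d=vision.camera(n); cv2.imwrite(f"pics/{n}1.png",p); np.save(f"{n}_d.npy",d)
    print(n,vision.camera_model(n), (d==0).sum())
s=env.get_state();print(s["clock"],s["eef_pos"],s["orientation"],s["grip_width"])
E
```

```text
pics
top {'fov_y': 55.21256339137786, 'cx': 325.0706474904471, 'cy': 197.6120129888662, 'extrinsics': array([[ 0.00944438, -0.99565982,  0.09258685,  0.35721826],
       [-0.99989414, -0.00837835,  0.01189574, -0.00745509],
       [-0.01106839, -0.09268939, -0.99563355,  0.98542095],
       [ 0.        ,  0.        ,  0.        ,  1.        ]])} 1073
scene {'fov_y': 56.21195627584255, 'cx': 317.33125078810957, 'cy': 198.23187299331605, 'extrinsics': array([[ 0.04012952,  0.70519548, -0.70787637,  1.02690777],
       [ 0.99906498, -0.03972415,  0.01706329, -0.02638877],
       [-0.01608683, -0.70789924, -0.70613022,  0.63887666],
       [ 0.        ,  0.        ,  0.        ,  1.        ]])} 998
0.1 [0.23836008 0.60405984 0.2303783 ] [-5.86710264e-01 -3.08589413e+00  2.64596898e-03] 0.9988698272334532
```

View pics/top1.png

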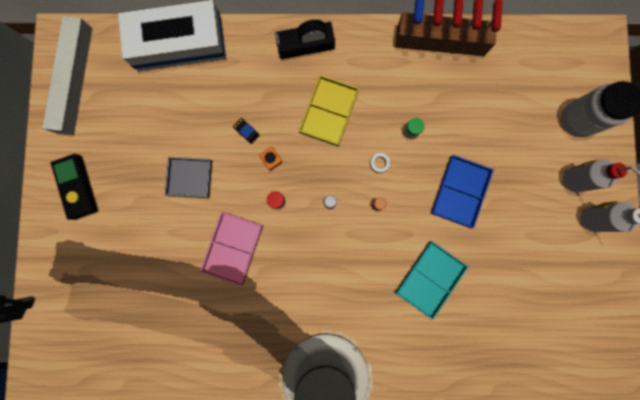

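View pics/scene1.png

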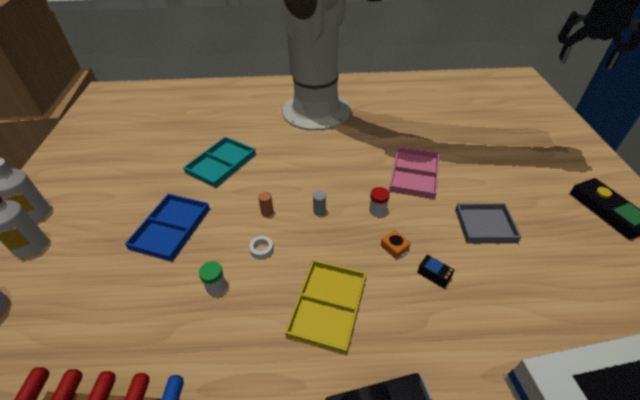

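The top view shows these pixels:

- **Trays:** yellow (329,111), with pink (233,248) and teal (431,279) as look-alikes of the same shape. Blue is at (462,191) and grey at (189,178).
- **Pots:** green (415,127) and red (276,200). Bottles on the right are not candidates.
- **Cylinders:** steel (330,202) and copper (379,204).
- **Battery:** (246,130). Black look-alikes are the meter (74,187) and the tool (305,39).
- **Leave alone:** tape roll (380,162) and tape measure (270,158).

Next I'll take measurements and check one close crop.

```bash
cat > h.py <<'E'
import numpy as np, cv2
from rig import env, solve_ik, vision, job
def cloud(d,m):
    f=d.shape[0]/2/np.tan(np.radians(m["fov_y"]/2)); v,u=np.mgrid[:d.shape[0],:d.shape[1]]
    P=np.stack([(u-m["cx"])/f*d,(v-m["cy"])/f*d,d],-1); T=m["extrinsics"]
    W=P@T[:3,:3].T+T[:3,3]; W[d==0]=np.nan; return W
E
python3 - <<'E'
from h import *
p=cv2.imread("pics/top1.png"); W=cloud(np.load("top_d.npy"),vision.camera_model("top"))
ps=cv2.imread("pics/scene1.png"); Ws=cloud(np.load("scene_d.npy"),vision.camera_model("scene"))
for nm,I in (("top",W),("scene",Ws)):
    z=I[...,2]; s=(abs(z)<.03)&(I[...,0]>.3)&(I[...,0]<.8)&(abs(I[...,1])<.5); print(nm,"table z",np.nanmedian(z[s]),np.nanstd(z[s]))
top=dict(green=(415,127),red=(276,200),copper=(379,204),steel=(330,202),battery=(246,130),roll=(380,162),measure=(270,158),blue=(462,191),yellow=(329,111),grey=(189,178))
sc=dict(green=(213,275),red=(379,200),copper=(266,203),steel=(319,202),battery=(436,270),roll=(261,247),measure=(396,244),blue=(170,227),yellow=(328,306),grey=(487,223))
for nm,I,D in (("top",W,top),("scene",Ws,sc)):
  for k,(u,v) in D.items():
    r=50 if k in("blue","yellow","grey") else 20
    Z=I[...,2]; M=np.zeros(Z.shape,bool); M[v-r:v+r,u-r:u+r]=True
    th=.012 if k in("blue","yellow","grey") else .01
    n,l,st,c=cv2.connectedComponentsWithStats((M&(Z>th)).astype(np.uint8))
    if n<2: print(nm,k,"none");continue
    # component closest to the seed
    i=1+np.argmin(np.hypot(*(c[1:]-[u,v]).T)-0.01*st[1:,4]**.5*5)
    q=I[l==i]; zt=np.nanpercentile(q[:,2],90); t=q[q[:,2]>zt-.006] if r==20 else q
    rc=cv2.minAreaRect((t[:,:2]*1000).astype(np.float32))
    print(nm,k,len(t),"ztop %.3f"%zt,"mean",t.mean(0)[:2].round(4),"rect",np.round(rc[0],1),np.round(rc[1],1),round(rc[2],1))
cv2.imwrite("pics/crop1.png",cv2.resize(p[60:300,150:510],None,fx=2.2,fy=2.2,interpolation=2))
E
```

```text
top table z 0.0008232217032762001 0.004532529110841632
scene table z 0.0012601422344726276 0.0045765788083403265
top green 230 ztop 0.060 mean [ 0.6246 -0.2194] rect [ 624.8 -219.8] [40.3 40.2] 45.3
top red 230 ztop 0.060 mean [0.4391 0.1255] rect [439.1 125.8] [39.5 39.6] 0.6
top copper 115 ztop 0.058 mean [ 0.4315 -0.1305] rect [ 431.5 -130.1] [27.5 28.1] 45.1
top steel 115 ztop 0.058 mean [ 0.436  -0.0091] rect [436.7  -9.7] [27.4 26.9] 0.5
top battery 293 ztop 0.033 mean [0.62   0.2094] rect [620.2 209.6] [60.9 33.8] 48.3
top roll 180 ztop 0.021 mean [ 0.5392 -0.1357] rect [ 538.9 -135.5] [46.4 48.9] 88.5
top measure 292 ztop 0.029 mean [0.5481 0.1443] rect [548.3 144.8] [48.4 41.1] 34.3
top blue 599 ztop 0.024 mean [ 0.4689 -0.3471] rect [ 467.8 -345.2] [111.4 161. ] 69.9
top yellow 522 ztop 0.024 mean [ 0.6794 -0.003 ] rect [677.8  -3.9] [110.7 161.7] 70.9
top grey 369 ztop 0.023 mean [0.4991 0.3576] rect [497.9 356.3] [112.5 100.3] 87.3
scene green 370 ztop 0.060 mean [ 0.6238 -0.2182] rect [ 622.5 -218.5] [41.5 42.4] 28.9
scene red 223 ztop 0.060 mean [0.4386 0.1265] rect [436.2 127.1] [40.1 43.6] 79.7
scene copper 113 ztop 0.057 mean [ 0.4311 -0.1292] rect [ 430.5 -129.5] [27.8 28.9] 3.1
scene steel 115 ztop 0.057 mean [ 0.4359 -0.0082] rect [434.7  -7.9] [28.2 28.6] 47.9
scene battery 490 ztop 0.032 mean [0.6199 0.2102] rect [618.3 210.9] [59.7 34.8] 48.3
scene roll 249 ztop 0.021 mean [ 0.5388 -0.1349] rect [ 537.2 -135.3] [48.7 48.4] 87.1
scene measure 374 ztop 0.028 mean [0.5487 0.1452] rect [546.3 146.1] [47.6 42.7] 35.9
scene blue 1034 ztop 0.023 mean [ 0.4695 -0.3455] rect [ 464.8 -343.9] [112.5 162.3] 70.2
scene yellow 1217 ztop 0.024 mean [ 0.6805 -0.006 ] rect [674.9  -3.4] [110.4 161.7] 70.7
scene grey 738 ztop 0.024 mean [0.4992 0.359 ] rect [495.5 357.4] [110.9 103.5] 87.0
```

View pics/crop1.png

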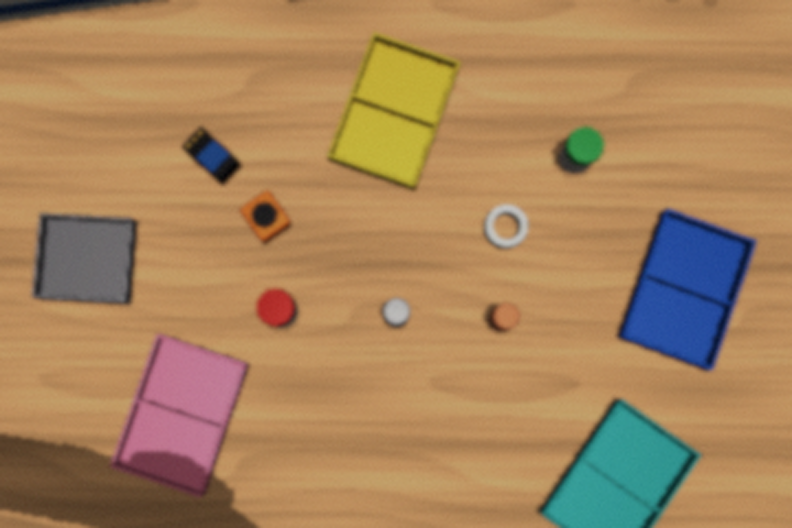

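Scene and top measurements agree within about 2 mm, and the crop confirms the choices: yellow tray (395,112), pots with green and red lids, copper and steel cylinders, and the blue-labelled battery (212,155). I'll start with the green pot.

```bash
cat >> h.py <<'E'
from scipy.spatial.transform import Rotation as Ro
def ori(p,a):
    """tool down, closing line at angle a (deg) in the bench plane; of the two half turns the one nearest the present joints"""
    q=np.array(env.get_state()["joint_positions"]); best=None
    for b in (a,a+180):
        y=np.array([np.cos(np.radians(b)),np.sin(np.radians(b)),0]); z=np.array([0,0,-1.])
        o=Ro.from_matrix(np.c_[np.cross(y,z),y,z]).as_rotvec(); s=solve_ik(p,o)
        if s is not None:
            c=np.abs(np.array(s)-q).max()+3*(abs(s[6])>2.4)
            if best is None or c<best[0]: best=(c,o)
    return best[1]
HI=.20
def say(t):
    s=env.get_state(); print(t,"t=%.1f"%s["clock"],np.round(s["eef_pos"],4),"grip %.3f %.1fN"%(s["grip_width"],s["grasp_force"]),"F",np.round(s["force"],1))
def pick(xy,a,z,op,N):
    env.gripper_to(op); hi=[*xy,HI]; env.move_ptp(hi,ori(hi,a)); 
    if env.move_straight([*xy,z],rate=.15,max_force=12): say("CONTACT")
    env.gripper_to(0.,N); say("gripped"); env.move_straight([*xy,HI],rate=.2); say("lifted")
def place(xy,a,z,op):
    hi=[*xy,HI]; env.move_ptp(hi,ori(hi,a)); say("above")
    if env.move_straight([*xy,z],rate=.12,max_force=12): say("CONTACT")
    env.dwell(.2); env.gripper_to(op); say("released"); env.move_straight(hi,rate=.2)
def bay(c,a,s): r=np.radians(a); return np.array(c)+s*.039*np.array([np.cos(r),np.sin(r)])
BLUE=((.467,-.345),-20.); YEL=((.677,-.0037),-19.3)
E
python3 - <<'E'
from h import *
pick((.6242,-.2190),70,.009,.85,35)
place(bay(*BLUE,1),70,.014,.66); say("up")
p,d=vision.camera("scene"); cv2.imwrite("pics/s2.png",p)
E
```

```text
gripped t=5.4 [ 0.6249 -0.2192  0.01  ] grip 0.482 35.5N F [-0.4 -0.8  5.9]
lifted t=6.5 [ 0.6232 -0.2185  0.1984] grip 0.482 35.5N F [-1.2 -0.4 -0.6]
above t=7.3 [ 0.5035 -0.3579  0.1992] grip 0.481 35.5N F [ 0.3 -0.1 -1. ]
released t=9.5 [ 0.5038 -0.3584  0.0141] grip 0.661 0.0N F [ 0.3 -1.  -0.4]
up t=10.5 [ 0.5029 -0.3577  0.1987] grip 0.658 0.0N F [ 0.3  0.2 -1.3]
```

View pics/s2.png

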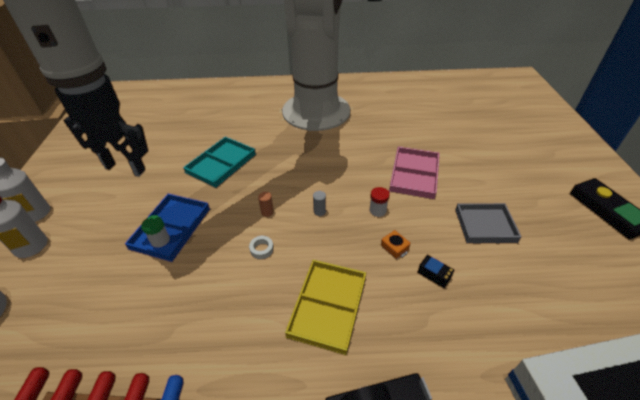

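The green pot stands upright in the blue tray's far bay at (155,230). Next come the red pot and the cylinders.

```bash
python3 - <<'E'
from h import *
pick((.4388,.1260),90,.009,.8,35)
place(bay(*BLUE,-1),70,.014,.66)
pick((.4313,-.1298),80,.009,.7,60)
place(bay(*YEL,1),70.7,.014,.55)
p,d=vision.camera("scene"); cv2.imwrite("pics/s3.png",p)
E
```

```text
gripped t=14.4 [0.4394 0.1263 0.0098] grip 0.486 34.8N F [-1.6  0.4  6.1]
lifted t=15.5 [0.4379 0.1258 0.199 ] grip 0.485 35.4N F [-0.4  0.2 -0.8]
above t=17.2 [ 0.4313 -0.33    0.1997] grip 0.487 35.4N F [ 0.3  0.1 -1.6]
released t=19.4 [ 0.4305 -0.3317  0.0141] grip 0.658 0.0N F [ 0.2  0.2 -0. ]
gripped t=23.3 [ 0.4319 -0.1298  0.0098] grip 0.340 58.6N F [-1.5 -0.5  6.7]
lifted t=24.4 [ 0.4303 -0.1295  0.199 ] grip 0.334 59.3N F [-0.4 -0.8 -2. ]
above t=25.6 [ 0.7127 -0.0186  0.1996] grip 0.337 59.3N F [-0.3  0.1 -3. ]
released t=27.8 [ 0.7143 -0.0167  0.0145] grip 0.549 0.0N F [ 0.3 -1.1 -0.4]
```

View pics/s3.png

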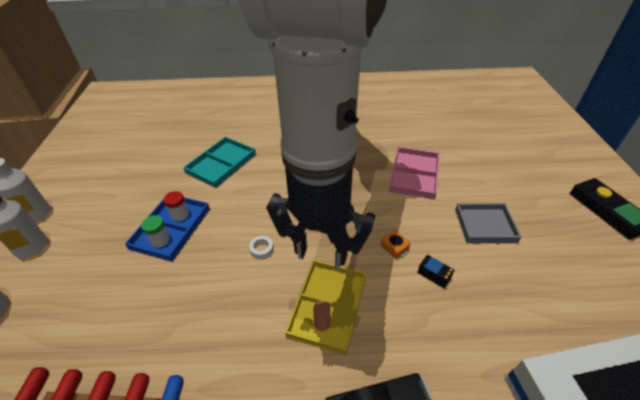

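The pots at (155,230) and (176,207) stand in separate blue bays, and the copper cylinder stands in the yellow tray at (321,316). Steel and battery are next.

```bash
python3 - <<'E'
from h import *
pick((.4360,-.0087),90,.009,.7,60)
place(bay(*YEL,-1),70.7,.014,.55)
pick((.6200,.2100),138.3,.006,.65,40)
place((.497,.357),87.3,.0115,.6)
q=[.45,.0,.35]; env.move_ptp(q,ori(q,90)); say("end")
W={}
for n in ("top","scene"):
    p,d=vision.camera(n); cv2.imwrite(f"pics/{n}9.png",p); W[n]=cloud(d,vision.camera_model(n))
I=W["scene"]; p=cv2.imread("pics/scene9.png")
cv2.imwrite("pics/c9.png",cv2.resize(p[140:360,110:540],None,fx=1.8,fy=1.8,interpolation=2))
for k,c,h in (("green",bay(*BLUE,1),.05),("red",bay(*BLUE,-1),.05),("copper",bay(*YEL,1),.05),("steel",bay(*YEL,-1),.05),("bat",(.497,.357),.026),("roll",(.539,-.1355),.014),("measure",(.548,.1448),.02)):
    for n,I in W.items():
        q=I[(np.hypot(I[...,0]-c[0],I[...,1]-c[1])<.045)&(I[...,2]>h)&(I[...,2]<.1)]
        if len(q): print(k,n,len(q),"off mm",((q.mean(0)[:2]-c)*1000).round(1),"ztop %.3f"%np.percentile(q[:,2],90), "std z %.4f"%q[:,2].std())
E
```

```text
gripped t=32.1 [ 0.4366 -0.0083  0.0098] grip 0.338 58.6N F [-1.6  0.9  7.5]
lifted t=33.2 [ 0.435  -0.0087  0.199 ] grip 0.338 59.3N F [-0.1 -0.5 -3.9]
above t=34.1 [0.6387 0.0084 0.1983] grip 0.332 59.3N F [-0.7  0.5 -4.2]
released t=36.3 [0.6406 0.0091 0.0144] grip 0.550 0.0N F [-0.5 -0.7  0.2]
gripped t=40.2 [0.6208 0.2105 0.0072] grip 0.393 42.2N F [-1.3 -0.9  6.1]
lifted t=41.3 [0.6189 0.2098 0.1984] grip 0.390 41.4N F [-0.6  0.  -2.3]
above t=42.4 [0.4973 0.356  0.1994] grip 0.393 41.3N F [-0.1 -0.7 -1.4]
released t=44.6 [0.4971 0.3571 0.0117] grip 0.601 0.0N F [-0.2  1.7 -0.2]
end t=47.1 [0.4502 0.0015 0.3498] grip 0.595 0.0N F [-0.4 -0.6 -0. ]
green top 260 off mm [0.1 1.5] ztop 0.064 std z 0.0028
green scene 328 off mm [1.7 3.2] ztop 0.064 std z 0.0034
red top 261 off mm [-0.   1.4] ztop 0.064 std z 0.0026
red scene 284 off mm [2.  3.1] ztop 0.064 std z 0.0039
copper scene 268 off mm [-0.7  0.7] ztop 0.062 std z 0.0028
steel scene 221 off mm [-0.2  0.3] ztop 0.062 std z 0.0031
bat top 337 off mm [ 0.5 -2.5] ztop 0.036 std z 0.0023
bat scene 407 off mm [ 2.2 -2.2] ztop 0.036 std z 0.0025
roll scene 261 off mm [0.2 0.7] ztop 0.021 std z 0.0017
measure scene 399 off mm [1.5 0.1] ztop 0.028 std z 0.0019
```

View pics/c9.png

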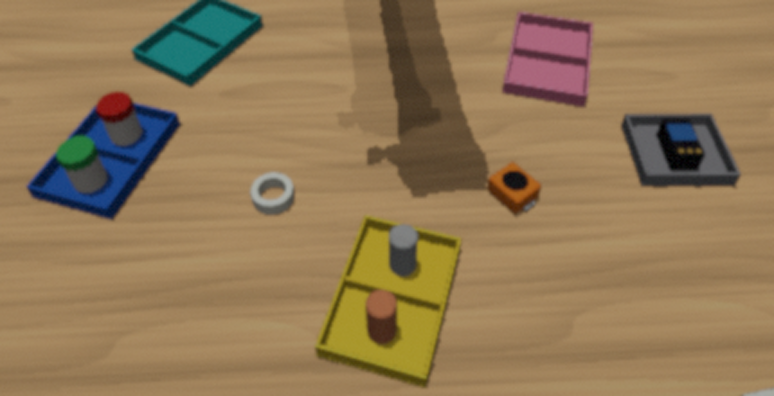

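The crop shows both pots upright in the blue tray at (80,165) and (118,118), and both cylinders upright in the yellow tray at (382,316) and (403,250). The battery lies label up in the grey tray at (682,143), and the tape roll and tape measure haven't moved.

```bash
python3 -c "
from h import *
print(job.finish_job())"
```

```text
the job is handed in; nothing more can be done
None
```

The job is done and handed in at about 47 s: the pots are in the blue tray, the cylinders in the yellow tray, the battery label up in the grey tray, and the tape roll and tape measure are undisturbed.

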